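# Pair two leak sensors with the alarm hub

## Robot

A 7-joint arm with a two-finger parallel gripper is mounted at the origin on the work surface. World frame = base frame: x ahead of the robot, y to its left, z up, the work surface at z = 0. Lengths are in m, angles in degrees, forces in N, time in s.
With the tool pointing down it reaches from about 0.4 to 0.875 m from the base axis. Payload 19.3 kg.
Tool frame: the origin (TCP) lies on the centre line of the jaws, within the pads' length; the fingertips stand 22 mm ahead of it and the grasp point (between the pads) lies 3 mm ahead of it (env.tip_extent is the distance from the TCP to the fingertips, in m); x points along the fingers, y is the direction in which the jaws open and shut, and the axes are right-handed (so a half turn about x gives the same grasp; the last joint's range is limited). The gripper opens to 85 mm and grips with 20 to 120 N. Pads are 22 mm wide; open, the fingers measure 114 mm over their backs; the gripper's body (76 mm by 85 mm) begins 54 mm behind the grasp point. The pads swing forward as they close: fully open they stand 13 mm farther back than shut.
Start: joints at [-81.2, 29.874, -2.08, 91.645, 1.215, 58.505, -6.463], TCP at [0.139, 0.609, 0.223] pointing down, gripper open.
Joint ranges: [-166.77, 166.77], [-17.47, 122.26], [-85.68, 81.53], [9.62, 139.38], [-72.42, 252.41], [9.2, 110.78], [-144.41, 144.41]. Speed limits (degrees/s): [108.29, 108.29, 136.94, 136.94, 172.46, 172.46, 172.46].

## Interface

Orientations are given as [roll, pitch, yaw] about the fixed x, y, z axes, in that order (R = Rz(yaw) Ry(pitch) Rx(roll)).
In Python, from cell import env gives the robot as it stands. The module is installed in compiled form; this text tells all that it offers.
- The arm moves only by the shell command python3 -m jog 'ROWS'. ROWS is JSON, a list of rows, each a list of 5 numbers: the shift along the tool's x, y, z in m, then the turn about the tool's x in degrees, then the gripper's target within -1 to 1 (fully open at 1, half-way at 0, shut at -1). A call has exactly 8 rows; each row shifts and turns the commanded pose from where the row before left it, along the tool's axes as they then stand; what a row does not reach is not made up. A row lasts 1/12 s, in which the tool goes at most 41.7 mm and 7.16 degrees, less where a joint would pass 70% of its speed; a pose out of reach is approached as far as the arm can. A call is refused whole if a number of a shift passes 0.0417 or a number of a turn 7.16, either way. A call with a gripper value outside its range is refused whole. The fingers move at their own pace and stop on an object; the grip force is fixed at half the most. Time passes only in rows, so rows that do not move let the fingers close, or fill a call up. It gives the time, the measured TCP pose, the force and the opening at its end, in the units of the state.
- env.sense(): the state, without advancing time (a new reading comes with each control period).
- env.read_camera(name): name is "scene" or "side" or "wrist"; returns the picture (420x560x3 uint8, red, green, blue); there is no depth.
- env.calibration(name): a dict with "intrinsics" (3x3 intrinsics, pixels), "rvec" (rotation vector, rad) and "tvec" (3), from world to camera coordinates, as OpenCV has them. Camera axes: x right, y down, z forward; pixel columns grow to the right and rows downward; lengths in m; the calibration is good to about 2 mm. The wrist camera is an equidistant fisheye: a pixel r from the principal point sees the ray r / f radians off the axis. A picture is of the moment at which its call begins: read the wrist's pose just before it. calibration takes no time and is no camera call; for the wrist camera it gives the pose at the moment of the call.
- env.close_job(): hands the job in, once; it reports no verdict.
The state is a dict: "time": time; "joint_pos": joint angles; "qvel": joint speeds; "joint_torque": joint torques, N m; "eef_pos": TCP position; "eef_rot": TCP orientation; "ft_force": force on the tool from outside, world axes, zero at the start; "ft_torque": the same for the moment, N m; "finger_gap": finger opening in m.
Only numpy, scipy, OpenCV 4.12 (cv2) and the standard library are available. Lean on these libraries where they do the work, as an engineer would, in place of code of your own. Each camera call takes 0.05 s, during which the arm holds its last target.

## Task

Pair the two water-leak sensors with their alarm hub: press the hub's round learn key to open pairing, tap the key on the round sensor (it becomes zone one), then the key on the square sensor (zone two), and press the hub's learn key again to close pairing. Press each key lightly with the fingertips and let it spring back; the sensors stay where they lie, not shoved, gripped or lifted. Leave the hub's bar-shaped silence key and everything else on the mat alone.

Things in the scene. Friction and masses are not known exactly. Their poses are not given: they have to be found in the camera images.
- hub: The alarm hub: a flat white plastic box lying fixed on the mat, 120 mm (its x) by 180 mm (its y) by 36 mm high, with two grey keys and a sounder grille on its flat top and a thin folded aerial along its far (+x) long side. Origin: centre of its underside. Its x axis points roughly away from the robot (turned up to 0.5 rad).
- learn_key_top (a point): The hub's learn key. A round grey push key, 32 mm across, standing 7 mm proud of the hub's top around it; this point is the middle of the key's top face (z up), 43 mm above the mat. It lies at x -18, y +52 mm in the hub's frame, so on the left as the robot sees it.
- learn_key (a joint): Travel of the hub's round learn key, in m: 0 = up, 0.005 = fully down. It registers beyond 0.0025. A spring returns it: about 1.2 N starts it moving, 2.7 N registers, 4.2 N is fully down; below that it is a hard stop.
- silence_key_top (a point): The hub's silence key, not to be pressed: a bar-shaped grey key, 22 mm by 56 mm, 7 mm proud; this point is the middle of its top face, 94 mm to the right (-y of the hub) of the learn key's middle.
- silence_key (a joint): Travel of the hub's bar-shaped silence key, in m: 0 = up, 0.005 = fully down; the same spring as the others. Leave it up.
- round_sensor: The round leak sensor: a loose white plastic puck, 68 mm across and 24 mm high, about 0.12 kg, with one round grey key in the middle of its top. Lies flat on the mat. Origin: centre of its underside.
- round_key_top (a point): The round sensor's key. A round grey push key, 32 mm across, standing 7 mm proud of the puck around it; this point is the middle of the key's top face (z up), 31 mm above the mat.
- round_key (a joint): Travel of the round sensor's key, in m: 0 = up, 0.005 = fully down. It registers beyond 0.0025. A spring returns it: about 1.2 N starts it moving, 2.7 N registers, 4.2 N is fully down; below that it is a hard stop.
- square_sensor: The square leak sensor: a loose white plastic tile, 66 by 66 mm and 24 mm high, about 0.13 kg, with one round grey key in the middle of its top. Lies flat on the mat. Origin: centre of its underside.
- square_key_top (a point): The square sensor's key. A round grey push key, 32 mm across, standing 7 mm proud of the tile around it; this point is the middle of the key's top face (z up), 31 mm above the mat.
- square_key (a joint): Travel of the square sensor's key, in m: 0 = up, 0.005 = fully down. It registers beyond 0.0025. A spring returns it: about 1.2 N starts it moving, 2.7 N registers, 4.2 N is fully down; below that it is a hard stop.
- jar: Bystander: a squat white screw-top jar, 66 mm across, 45 mm high, loose. Origin: centre of its underside.
- soap_box: Bystander: a loose soap box with a clear lid, 63 by 98 mm, 33 mm high. Origin: centre of its underside.
- plug: Bystander: a loose black rubber basin plug, 62 mm across, with a steel loop on top, 36 mm high in all. Origin: centre of its underside.
- wrench: Bystander: a loose steel spanner, 170 mm long, lying at the far edge of the mat roughly along y.
- can: Bystander: a loose upright aerosol can, 56 mm across, 150 mm high, at the right edge of the mat.
- bottle: Bystander: a loose white bottle with a red cap, 68 mm across, 190 mm high, at the right edge of the mat, beyond the aerosol can.
- spray: Bystander: a loose trigger spray bottle with a blue head, 74 mm across, 197 mm high, at the far left of the mat.
- roll: Bystander: a loose upright paper roll, 104 mm across, 95 mm high, at the far left of the mat.
- mat: The grey rubber drip mat, 500 mm (x) by 980 mm (y), fixed flat on the table; its top is at z = 0.003. Hub, sensors and bystanders stand on it.
Mind the look-alikes: they are no part of the job. What is shaped like the round_sensor but blue is not meant.

How it is judged:
By the outcome, as a careful person would: the job done as asked, in the order asked, and still so for the second after the job is handed in, with the robot touching nothing.
It also fails if it takes over 64 s, if anything falls off the work surface, if the arm or the gripper's body presses on something with over 40 N, if the wrist force passes 120 N, or if a joint passes its speed limit or range.

## Working session

There is one attempt and no reset: what is moved stays moved. The work goes in short steps, Python scripts to look and compute and a shell command to move; the robot and the scene stay as the last step left them, time stands still between calls to the robot, and variables do not carry over. Pictures are saved under pics/ and viewed, and the job is handed in when it is done.

```bash
mkdir -p pics; python3 - <<'E'
from cell import env
import cv2
for n in("scene","side","wrist"):
    im=env.read_camera(n); cv2.imwrite(f"pics/{n}0.png",im[:,:,::-1])
    c=env.calibration(n); print(n,c)
print(env.sense(),env.tip_extent)
E
```

```text
scene {'intrinsics': array([[440.78066303,   0.        , 278.75355683],
       [  0.        , 440.78066303, 206.23178494],
       [  0.        ,   0.        ,   1.        ]]), 'rvec': array([ 1.42030786,  1.99250629, -0.99998889]), 'tvec': array([ 0.21614406, -0.29857607,  1.52964417])}
side {'intrinsics': array([[393.25841979,   0.        , 288.43854777],
       [  0.        , 393.25841979, 214.33683221],
       [  0.        ,   0.        ,   1.        ]]), 'rvec': array([ 2.1865507 , -0.19719394,  0.11879706]), 'tvec': array([-0.58653088,  0.12348264,  0.92441673])}
wrist {'intrinsics': array([[325.1922621 ,   0.        , 275.65795613],
       [  0.        , 325.1922621 , 211.96067689],
       [  0.        ,   0.        ,   1.        ]]), 'rvec': array([-2.2605792 , -1.80329192, -0.27363856]), 'tvec': array([-0.62274541, -0.03905347,  0.37991601])}
{'time': 0.15, 'joint_pos': array([-81.20034969,  29.90122059,  -2.08006107,  91.66231913,
         1.21523915,  58.50340587,  -6.46210869]), 'qvel': array([ 0.07909302, -0.09233873,  0.08374227, -0.00408283,  0.05500201,
       -0.06366689,  0.01100633]), 'joint_torque': array([ 1.49867043e-03, -9.27378917e+01,  1.98041975e+00, -3.70060658e+01,
        1.79550546e-02,  6.32017502e-03, -5.80686628e-05]), 'eef_pos': array([0.13869331, 0.60919336, 0.22248395]), 'eef_rot': array([-84.90594569,  89.95511749, -97.72855147]), 'ft_force': array([-0.07773919,  0.17784784,  0.62742016]), 'ft_torque': array([-0.00774398, -0.0181969 , -0.0240897 ]), 'finger_gap': 0.08578966416128486} 0.022
```

View pics/scene0.png

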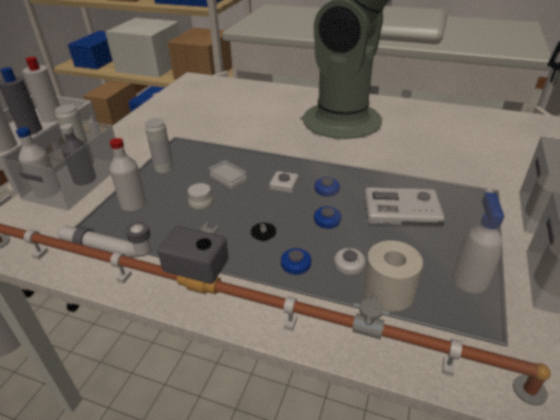

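View pics/side0.png

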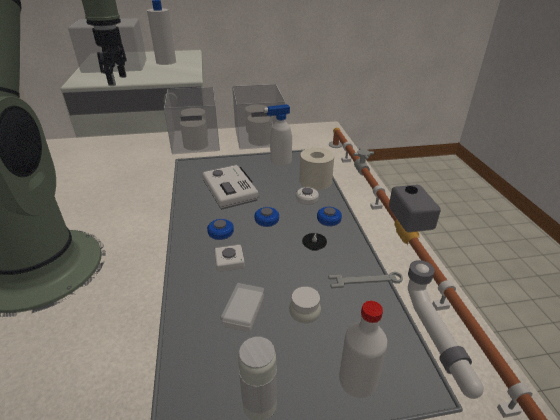

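View pics/wrist0.png

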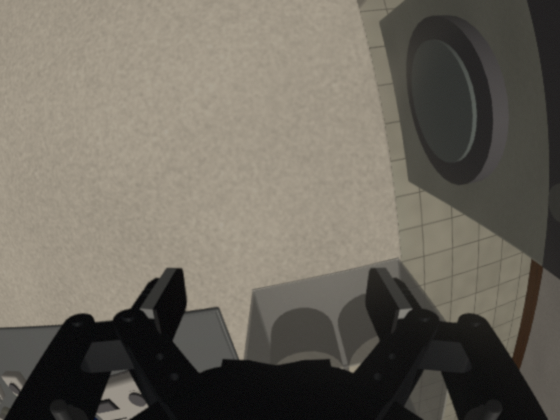

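The scene view shows the hub at (404,205) with its round learn key at (424,197). The white round sensor is at (349,260), next to the roll, and the square sensor is at (285,180). The three blue pucks are the look-alikes. Next I'll zoom in to measure.

```bash
python3 - <<'E'
import cv2,numpy as np
s=cv2.imread("pics/scene0.png");d=cv2.imread("pics/side0.png")
def c(im,u,v,w=32,k=6):
    return cv2.resize(im[v-w:v+w,u-w:u+w],None,fx=k,fy=k,interpolation=cv2.INTER_CUBIC)
a=np.hstack([c(s,424,197,20,13)[:260,:260],c(s,349,260,20,13)[:260,:260],c(s,285,180,20,13)[:260,:260]])
b=np.hstack([c(d,218,174,20,13)[:260,:260],c(d,308,194,20,13)[:260,:260],c(d,229,254,20,13)[:260,:260]])
# bigger by cropping 40x40 -> 520
a=np.hstack([c(s,u,v,20,6.5) for u,v in((424,197),(349,260),(285,180))])
b=np.hstack([c(d,u,v,20,6.5) for u,v in((218,174),(308,194),(229,254))])
cv2.imwrite("pics/crops.png",np.vstack([a,b]))
E
```

```text
(no output)
```

View pics/crops.png

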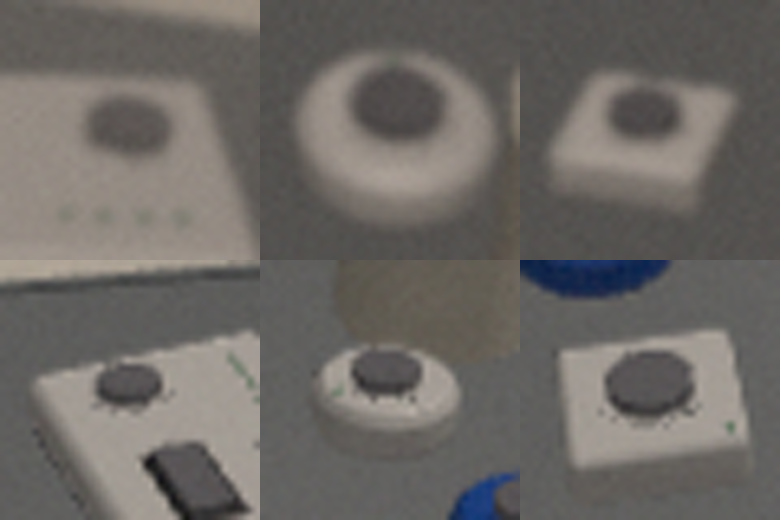

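```bash
cat > h.py <<'E'
import cv2,numpy as np
from cell import env
def ray(n,u,v,z):
    c=env.calibration(n);K=c["intrinsics"];R=cv2.Rodrigues(c["rvec"])[0];t=c["tvec"]
    d=R.T@np.linalg.solve(K,[u,v,1.]);o=-R.T@t
    return o+d*(z-o[2])/d[2]
E
python3 - <<'E'
from h import *
im={"scene":cv2.imread("pics/scene0.png"),"side":cv2.imread("pics/side0.png")}
P={"learn":(.046,{"scene":(424,197),"side":(218,173)}),"round":(.034,{"scene":(350,256),"side":(307.5,191.5)}),"square":(.034,{"scene":(284.5,177.5),"side":(229,253)}),
"silence":(.046,{"scene":(386,196),"side":(228,187)})}
for k,(z,q) in P.items():
    for n,(u,v) in q.items():
        g=cv2.resize(cv2.cvtColor(im[n],6),None,fx=8,fy=8,interpolation=cv2.INTER_CUBIC)
        u0,v0=int(u*8+4),int(v*8+4);w=80
        c=g[v0-w:v0+w,u0-w:u0+w]
        th=(float(g[v0-12:v0+12,u0-12:u0+12].mean())+np.percentile(c,92))/2
        m=(c<th).astype(np.uint8);_,L,st,ce=cv2.connectedComponentsWithStats(m)
        l=L[w,w];x,y=ce[l]; uu=(x+u0-w+.5)/8-.5;vv=(y+v0-w+.5)/8-.5
        print(k,n,round(th),uu.round(2),vv.round(2),st[l]/8,ray(n,uu,vv,z-.002).round(4))
E
```

```text
learn scene 114 423.3 196.08 [  2.625   4.125  13.375   9.875 814.5  ] [0.4312 0.3075 0.044 ]
learn side 120 216.85 168.42 [   0.       0.      20.      13.75  1336.875] [0.4307 0.3291 0.044 ]
round scene 114 350.1 253.34 [   0.      0.     20.     15.75 1665.75] [0.6772 0.1776 0.032 ]
round side 119 307.53 186.92 [   0.       0.      20.      13.625 1568.375] [0.6908 0.1938 0.032 ]
square scene 112 284.55 173.23 [   0.      0.     20.     13.75 1396.  ] [ 0.4217 -0.0613  0.032 ]
square side 122 228.54 252.86 [   2.375    4.375   14.125   11.375 1003.5  ] [ 0.4412 -0.0632  0.032 ]
silence scene 109 385.99 195.62 [   0.       5.      20.       8.875 1242.875] [0.4577 0.2196 0.044 ]
silence side 122 227.35 188.08 [   1.125    4.375   17.125   13.625 1112.   ] [0.4558 0.207  0.044 ]
```

```bash
python3 - <<'E'
from h import *
for k,z,a,b in(("learn",.046,(423.3,196.0),(217.3,172.6)),("round",.034,(349.8,255.4),(307.,190.6)),("square",.034,(283.8,176.9),(228.54,252.86))):
    print(k,ray("scene",*a,z-.003).round(4),ray("side",*b,z-.003).round(4))
E
```

```text
learn [0.4294 0.3075 0.043 ] [0.431  0.3041 0.043 ]
round [0.6827 0.1782 0.031 ] [0.6851 0.1757 0.031 ]
square [ 0.4381 -0.0578  0.031 ] [ 0.4412 -0.062   0.031 ]
```

```bash
cat >> h.py <<'E'
from scipy.spatial.transform import Rotation as Ro
def st(*targets):
    s=env.sense();R=Ro.from_euler("xyz",s["eef_rot"],degrees=True).as_matrix()
    print("t",round(s["time"],2),"p",s["eef_pos"].round(4),"F",s["ft_force"].round(2),"gap",s["finger_gap"].round(4),"q",s["joint_pos"].round(1))
    print("R\n",R.round(4))
    for t in targets: print(t,"->tool mm",(R.T@(np.array(t)-s["eef_pos"])*1e3).round(1))
E
python3 - <<'E'
from h import *
st((.430,.306,.12))
print("roll top",ray("scene",397,257,.098),ray("side",318,155,.098)) 
print("roll base-ish",ray("scene",391,303,.003))
print("spray",ray("side",281,164,.003),ray("scene",474,290,.003))
E
```

```text
Traceback (most recent call last):
  File "h.py", line 10, in st
    print("t",round(s["time"],2),"p",s["eef_pos"].round(4),"F",s["ft_force"].round(2),"gap",s["finger_gap"].round(4),"q",s["joint_pos"].round(1))
                                                                                            ^^^^^^^^^^^^^^^^^^^^^
AttributeError: 'float' object has no attribute 'round'
```

```bash
sed -i 's/s\["finger_gap"\].round(4)/round(s["finger_gap"],4)/' h.py
python3 - <<'E'
from h import *
st((.430,.306,.12))
print("roll top",ray("scene",397,257,.098),ray("side",318,155,.098)) 
print("roll base-ish",ray("scene",391,303,.003))
print("spray",ray("side",281,164,.003),ray("scene",474,290,.003))
E
```

```text
t 0.15 p [0.1387 0.6092 0.2225] F [-0.08  0.18  0.63] gap 0.0858 q [-81.2  29.9  -2.1  91.7   1.2  58.5  -6.5]
R
 [[-1.000e-04  2.219e-01  9.751e-01]
 [-8.000e-04  9.751e-01 -2.219e-01]
 [-1.000e+00 -8.000e-04  1.000e-04]]
(0.43, 0.306, 0.12) ->tool mm [ 102.7 -230.9  351.3]
roll top [0.72825042 0.27559236 0.098     ] [0.73690758 0.26445898 0.098     ]
roll base-ish [0.76180745 0.28154365 0.003     ]
spray [0.64642416 0.39981409 0.003     ] [0.67342954 0.43721405 0.003     ]
```

```bash
for i in 1; do :; done; python3 -m jog '[[0.005,-0.0144,0.022,0,-1],[0.005,-0.0144,0.022,0,-1],[0.005,-0.0144,0.022,0,-1],[0.005,-0.0144,0.022,0,-1],[0.005,-0.0144,0.022,0,-1],[0.005,-0.0144,0.022,0,-1],[0.005,-0.0144,0.022,0,-1],[0.005,-0.0144,0.022,0,-1]]'
python3 -m jog '[[0.005,-0.0144,0.022,0,-1],[0.005,-0.0144,0.022,0,-1],[0.005,-0.0144,0.022,0,-1],[0.005,-0.0144,0.022,0,-1],[0.005,-0.0144,0.022,0,-1],[0.005,-0.0144,0.022,0,-1],[0.005,-0.0144,0.022,0,-1],[0.005,-0.0144,0.022,0,-1]]'
python3 - <<'E'
from h import *
st((.430,.306,.12),(.43,.306,.068))
for n in("scene","side","wrist"): cv2.imwrite(f"pics/{n}1.png",env.read_camera(n)[:,:,::-1])
E
```

```text
time: 0.82
eef_pos: [0.2855, 0.4569, 0.1826]
eef_rot: [-95.1, 90.0, -107.9]
ft_force: [-0.2, 0.7, -1.3]
finger_gap: -0.0001
time: 1.48
eef_pos: [0.4315, 0.3055, 0.1426]
eef_rot: [-121.3, 90.0, -134.2]
ft_force: [-0.4, 1.1, 0.4]
finger_gap: 0.0001
t 1.48 p [0.4315 0.3055 0.1426] F [-0.37  1.11  0.38] gap 0.0001 q [-42.3  27.3   0.8 110.6  -0.5  42.1  35.9]
R
 [[-1.000e-04  2.219e-01  9.751e-01]
 [-1.000e-04  9.751e-01 -2.219e-01]
 [-1.000e+00 -2.000e-04 -1.000e-04]]
(0.43, 0.306, 0.12) ->tool mm [22.6  0.1 -1.6]
(0.43, 0.306, 0.068) ->tool mm [74.6  0.1 -1.6]
```

View pics/wrist1.png

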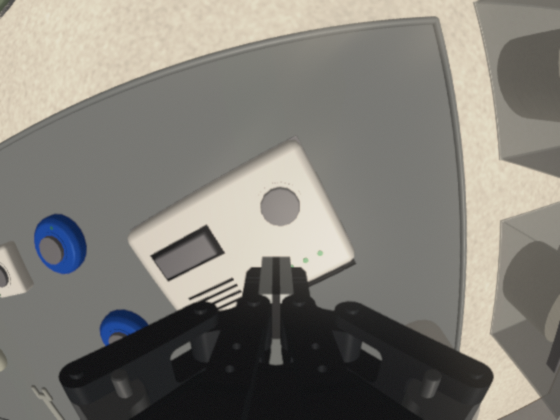

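View pics/scene1.png

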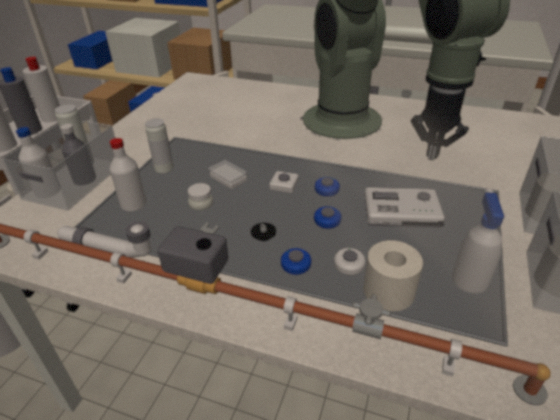

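View pics/side1.png

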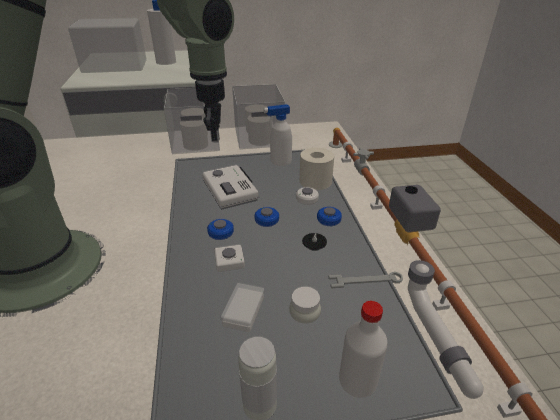

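The wrist view shows the learn key at (280,206). I'll check the position with the fisheye model.

```bash
cat >> h.py <<'E'
def wray(u,v,z):
    c=env.calibration("wrist");K=c["intrinsics"];R=cv2.Rodrigues(c["rvec"])[0];t=c["tvec"]
    x=(u-K[0,2])/K[0,0];y=(v-K[1,2])/K[1,1];r=np.hypot(x,y)
    d=R.T@np.array([x/r*np.sin(r),y/r*np.sin(r),np.cos(r)]);o=-R.T@t
    return o+d*(z-o[2])/d[2]
E
python3 - <<'E'
from h import *
g=cv2.imread("pics/wrist1.png",0);c=g[175:240,245:315]
b=cv2.resize(c,None,fx=6,fy=6,interpolation=cv2.INTER_CUBIC)
m=cv2.threshold(b,0,255,cv2.THRESH_OTSU+1)[1]
_,L,s,ce=cv2.connectedComponentsWithStats(m);l=L[186,210];x,y=ce[l]
u=245+(x+.5)/6-.5;v=175+(y+.5)/6-.5
print(u,v,s[l]/6,wray(u,v,.046))
for n in("scene","side"):
    pass
E
```

```text
279.65390848997987 205.79602450947365 [  15.16666667   11.5          39.83333333   39.66666667 7421.16666667] [0.42866648 0.30689968 0.046     ]
```

```bash
python3 -m jog '[[0.012,0.0008,-0.0028,0,-1],[0.012,0,0,0,-1],[0.012,0,0,0,-1],[0.012,0,0,0,-1],[0.012,0,0,0,-1],[0.010,0,0,0,-1],[0,0,0,0,-1],[0,0,0,0,-1]]'
python3 - <<'E'
from h import *
st((.4287,.3069,.068))
E
```

```text
time: 2.3
eef_pos: [0.4278, 0.3083, 0.0728]
eef_rot: [-135.0, 90.0, -147.8]
ft_force: [-1.0, 0.4, 0.5]
finger_gap: 0.0002
t 2.3 p [0.4278 0.3083 0.0728] F [-1.03  0.39  0.48] gap 0.0002 q [-42.5  33.7   0.4 113.1  -0.4  33.2  35.4]
R
 [[-7.000e-04  2.214e-01  9.752e-01]
 [-4.000e-04  9.752e-01 -2.214e-01]
 [-1.000e+00 -6.000e-04 -6.000e-04]]
(0.4287, 0.3069, 0.068) ->tool mm [ 4.8 -1.2  1.2]
```

Now I'll press down in small steps, watching the force.

```bash
python3 -m jog '[[0.002,-0.001,0.001,0,-1],[0.002,0,0,0,-1],[0.001,0,0,0,-1],[0.001,0,0,0,-1],[0.001,0,0,0,-1],[0,0,0,0,-1],[0,0,0,0,-1],[0,0,0,0,-1]]'
python3 - <<'E'
from h import *
st()
for n in("side","wrist"): cv2.imwrite(f"pics/{n}2.png",env.read_camera(n)[:,:,::-1])
E
```

```text
time: 2.97
eef_pos: [0.429, 0.3068, 0.066]
eef_rot: [57.9, 90.0, 45.0]
ft_force: [-0.3, 0.0, -0.2]
finger_gap: -0.0001
t 2.97 p [0.429  0.3068 0.066 ] F [-0.35  0.03 -0.22] gap -0.0001 q [-42.3  34.4   0.4 113.3  -0.4  32.3  35.5]
R
 [[ 0.      0.222   0.9751]
 [ 0.      0.9751 -0.222 ]
 [-1.      0.      0.    ]]
```

View pics/wrist2.png

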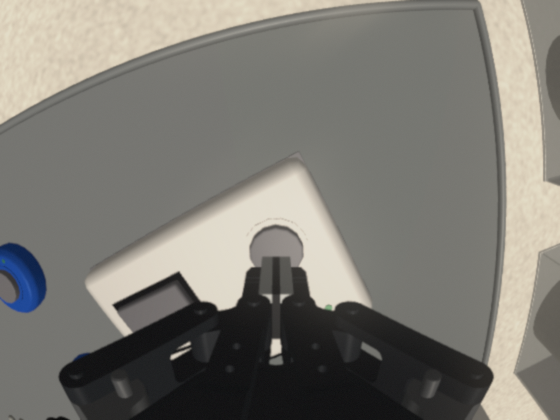

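```bash
python3 -m jog '[[0.001,0,0,0,-1],[0,0,0,0,-1],[0,0,0,0,-1],[0,0,0,0,-1],[0,0,0,0,-1],[0,0,0,0,-1],[0,0,0,0,-1],[0,0,0,0,-1]]'
python3 -m jog '[[0.001,0,0,0,-1],[0,0,0,0,-1],[0,0,0,0,-1],[0,0,0,0,-1],[0,0,0,0,-1],[0,0,0,0,-1],[0,0,0,0,-1],[0,0,0,0,-1]]'
```

```text
time: 3.73
eef_pos: [0.429, 0.3068, 0.0649]
eef_rot: [49.1, 90.0, 36.3]
ft_force: [-0.8, -0.8, 0.2]
finger_gap: -0.0001
time: 4.4
eef_pos: [0.429, 0.3068, 0.0639]
eef_rot: [30.1, 90.0, 17.3]
ft_force: [0.7, 0.2, -0.6]
finger_gap: 0.0001
```

```bash
python3 - <<'E'
from h import *
a=env.read_camera("side")[:,:,::-1];b=env.read_camera("scene")[:,:,::-1]
f=lambda im,u,v:cv2.resize(im[v-30:v+30,u-30:u+30],(390,390),interpolation=cv2.INTER_CUBIC)
cv2.imwrite("pics/press1.png",np.hstack([f(a,217,168),f(b,424,190)]))
for n,im in(("side",a),("scene",b)):
    c=env.calibration(n)
    for z in(.046,.0419):print(n,cv2.projectPoints(np.array([[.429,.3068,z]]),c["rvec"],c["tvec"],c["intrinsics"],None)[0].ravel())
E
```

```text
side [216.51961593 171.37644149]
side [216.6444523  172.54179482]
scene [423.24190018 194.88387677]
scene [422.94915773 196.21127415]
```

View pics/press1.png

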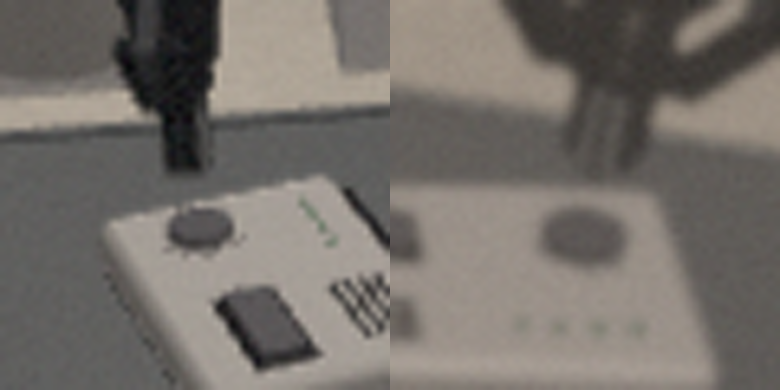

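```bash
python3 - <<'E'
from h import *
def P(n):
    c=env.calibration(n);return c["intrinsics"]@np.c_[cv2.Rodrigues(c["rvec"])[0],c["tvec"]]
def tri(a,b):
    X=cv2.triangulatePoints(P("scene"),P("side"),np.array(a,float),np.array(b,float)).ravel();return (X[:3]/X[3]).round(4)
print("tip",tri((427,186.5),(215.6,164.3)))
print("key",tri((423.3,195.6),(217.3,172.3)))
print(env.calibration("wrist"),env.sense()["eef_pos"])
c=env.calibration("wrist");print(-cv2.Rodrigues(c["rvec"])[0].T@c["tvec"])
E
```

```text
tip [0.4277 0.3108 0.0701]
key [0.4304 0.3069 0.0438]
{'intrinsics': array([[325.1922621 ,   0.        , 275.65795613],
       [  0.        , 325.1922621 , 211.96067689],
       [  0.        ,   0.        ,   1.        ]]), 'rvec': array([-2.26107966, -1.8034147 , -0.27457046]), 'tvec': array([-0.39278436, -0.32599084,  0.12361507])} [0.42898812 0.30679743 0.06387756]
[0.35485621 0.32198784 0.21501434]
```

The force is about zero, and both images show the tips about 24 mm above the key. That disagrees with the 22 mm tip figure, so I'll step down and check again with the force and the pictures.

```bash
python3 -m jog '[[0.002,0,0,0,-1],[0.002,0,0,0,-1],[0.002,0,0,0,-1],[0.002,0,0,0,-1],[0.002,0,0,0,-1],[0.002,0,0,0,-1],[0,0,0,0,-1],[0,0,0,0,-1]]'
python3 - <<'E'
from h import *
st()
a=env.read_camera("side")[:,:,::-1];b=env.read_camera("scene")[:,:,::-1]
f=lambda im,u,v:cv2.resize(im[v-30:v+30,u-30:u+30],(390,390),interpolation=cv2.INTER_CUBIC)
cv2.imwrite("pics/press2.png",np.hstack([f(a,217,168),f(b,424,190)]))
E
```

```text
time: 5.17
eef_pos: [0.4289, 0.3068, 0.0518]
eef_rot: [-124.2, 90.0, -137.1]
ft_force: [0.5, 0.3, -0.1]
finger_gap: 0.0002
t 5.17 p [0.4289 0.3068 0.0518] F [ 0.47  0.27 -0.05] gap 0.0002 q [-42.2  35.8   0.3 113.6  -0.4  30.6  35.5]
R
 [[-2.000e-04  2.220e-01  9.751e-01]
 [-2.000e-04  9.751e-01 -2.220e-01]
 [-1.000e+00 -2.000e-04 -2.000e-04]]
```

View pics/press2.png

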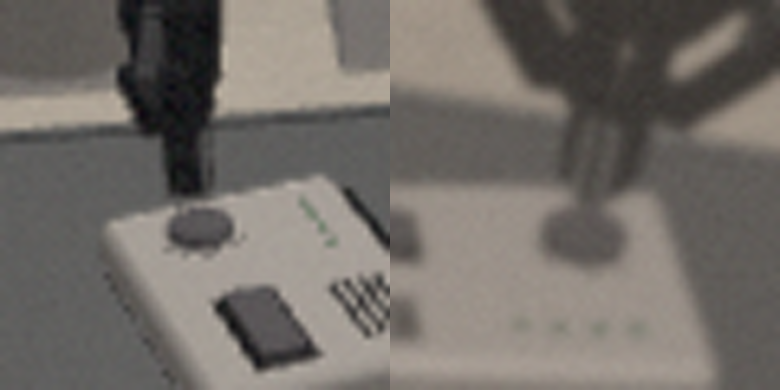

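```bash
python3 - <<'E'
from h import *
def P(n):
    c=env.calibration(n);return c["intrinsics"]@np.c_[cv2.Rodrigues(c["rvec"])[0],c["tvec"]]
def tri(a,b):
    X=cv2.triangulatePoints(P("scene"),P("side"),np.array(a,float),np.array(b,float)).ravel();return (X[:3]/X[3]).round(4)
print("tip",tri((426,190),(216,168)))
print("tip",tri((425.7,190.3),(216.2,167.6)))
for n in("side","scene"):
    c=env.calibration(n)
    f=lambda p:cv2.projectPoints(np.array([p]),c["rvec"],c["tvec"],c["intrinsics"],None)[0].ravel()
    o=f([.43,.306,.05]);print(n,o,[(f(np.array([.43,.306,.05])+.01*e)-o).round(2) for e in np.eye(3)])
E
```

```text
tip [0.4273 0.3101 0.0585]
tip [0.4285 0.3097 0.0591]
side [216.73712846 170.33541963] [array([ 3.29, -0.26]), array([-0.13, -1.57]), array([-0.31, -2.87])]
scene [423.15880116 193.74971636] [array([-0.38,  2.27]), array([4.17, 0.73]), array([ 0.72, -3.28])]
```

```bash
python3 -m jog '[[0.002,-0.0025,0.002,0,-1],[0.002,0,0,0,-1],[0.002,0,0,0,-1],[0.002,0,0,0,-1],[0,0,0,0,-1],[0,0,0,0,-1],[0,0,0,0,-1],[0,0,0,0,-1]]'
python3 -m jog '[[0.001,0,0,0,-1],[0,0,0,0,-1],[0.001,0,0,0,-1],[0,0,0,0,-1],[0,0,0,0,-1],[0,0,0,0,-1],[0,0,0,0,-1],[0,0,0,0,-1]]'
python3 - <<'E'
from h import *
st()
a=env.read_camera("side")[:,:,::-1];b=env.read_camera("scene")[:,:,::-1]
f=lambda im,u,v:cv2.resize(im[v-30:v+30,u-30:u+30],(390,390),interpolation=cv2.INTER_CUBIC)
cv2.imwrite("pics/press3.png",np.hstack([f(a,217,168),f(b,424,190)]))
E
```

```text
time: 5.93
eef_pos: [0.4304, 0.304, 0.044]
eef_rot: [47.0, 90.0, 34.2]
ft_force: [0.6, -0.3, 0.0]
finger_gap: 0.0002
time: 6.6
eef_pos: [0.4304, 0.3039, 0.0419]
eef_rot: [-77.2, 90.0, -90.0]
ft_force: [-0.0, 0.5, -0.1]
finger_gap: 0.0002
t 6.6 p [0.4304 0.3039 0.0419] F [-0.01  0.5  -0.11] gap 0.0002 q [-41.9  36.8   0.2 113.8  -0.3  29.4  35.8]
R
 [[ 0.      0.222   0.9751]
 [-0.      0.9751 -0.222 ]
 [-1.     -0.      0.    ]]
```

View pics/press3.png

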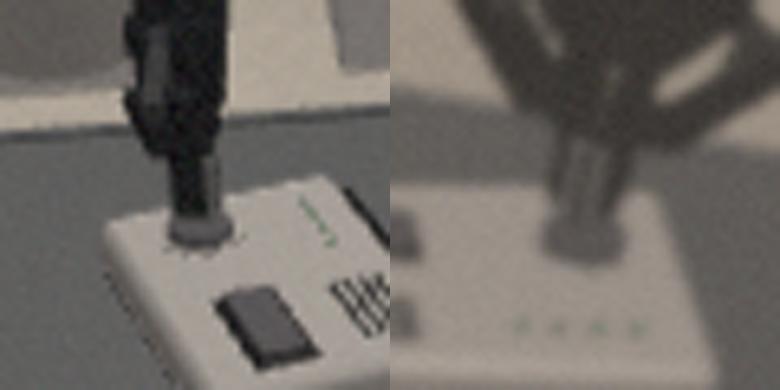

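```bash
python3 -m jog '[[0.001,0,0.001,0,-1],[0,0,0,0,-1],[0.001,0,0,0,-1],[0,0,0,0,-1],[0,0,0,0,-1],[0,0,0,0,-1],[0,0,0,0,-1],[0,0,0,0,-1]]'
```

```text
time: 7.37
eef_pos: [0.4313, 0.3037, 0.0399]
eef_rot: [-124.6, 90.0, -137.4]
ft_force: [0.5, -0.6, -1.0]
finger_gap: -0.0002
```

```bash
python3 -m jog '[[0.001,0,0,0,-1],[0,0,0,0,-1],[0,0,0,0,-1],[0,0,0,0,-1],[0,0,0,0,-1],[0,0,0,0,-1],[0,0,0,0,-1],[0,0,0,0,-1]]'
```

```text
time: 8.03
eef_pos: [0.4314, 0.3037, 0.0389]
eef_rot: [1.3, 90.0, -11.6]
ft_force: [-0.6, 0.2, -0.5]
finger_gap: -0.0002
```

```bash
python3 -m jog '[[0.001,0,0,0,-1],[0,0,0,0,-1],[0,0,0,0,-1],[0,0,0,0,-1],[0,0,0,0,-1],[0,0,0,0,-1],[0,0,0,0,-1],[0,0,0,0,-1]]'
python3 - <<'E'
from h import *
a=env.read_camera("side")[:,:,::-1];b=env.read_camera("scene")[:,:,::-1]
f=lambda im,u,v:cv2.resize(im[v-30:v+30,u-30:u+30],(390,390),interpolation=cv2.INTER_CUBIC)
cv2.imwrite("pics/press4.png",np.hstack([f(a,217,168),f(b,424,190)]))
E
```

```text
time: 8.7
eef_pos: [0.4314, 0.3037, 0.0379]
eef_rot: [121.5, 90.0, 108.6]
ft_force: [-0.1, 0.3, 0.4]
finger_gap: 0.0002
```

View pics/press4.png

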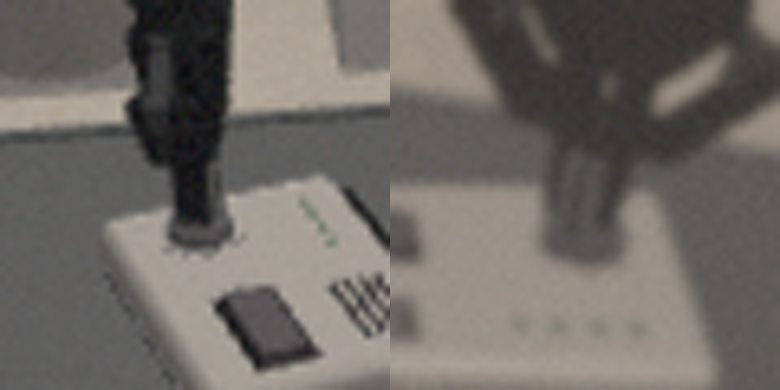

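```bash
python3 -m jog '[[0.001,0,0,0,-1],[0,0,0,0,-1],[0,0,0,0,-1],[0,0,0,0,-1],[0,0,0,0,-1],[0,0,0,0,-1],[0,0,0,0,-1],[0,0,0,0,-1]]'
```

```text
time: 9.47
eef_pos: [0.4314, 0.3038, 0.0369]
eef_rot: [43.4, 90.0, 30.5]
ft_force: [-0.3, 1.7, 1.8]
finger_gap: -0.0002
```

```bash
python3 -m jog '[[0.001,0,0,0,-1],[0,0,0,0,-1],[0,0,0,0,-1],[0,0,0,0,-1],[0,0,0,0,-1],[0,0,0,0,-1],[0,0,0,0,-1],[0,0,0,0,-1]]'
```

```text
time: 10.13
eef_pos: [0.4314, 0.3037, 0.0359]
eef_rot: [36.0, 90.0, 23.2]
ft_force: [0.5, -0.4, 2.2]
finger_gap: 0.0002
```

```bash
python3 -m jog '[[0.001,0,0,0,-1],[0,0,0,0,-1],[0,0,0,0,-1],[0,0,0,0,-1],[0,0,0,0,-1],[0,0,0,0,-1],[0,0,0,0,-1],[0,0,0,0,-1]]'
```

```text
time: 10.8
eef_pos: [0.4314, 0.3037, 0.0349]
eef_rot: [-7.3, 90.0, -20.1]
ft_force: [1.4, 0.2, 2.4]
finger_gap: -0.0004
```

```bash
python3 -m jog '[[0.001,0,0,0,-1],[0,0,0,0,-1],[0,0,0,0,-1],[0,0,0,0,-1],[0,0,0,0,-1],[0,0,0,0,-1],[0,0,0,0,-1],[0,0,0,0,-1]]'; python3 - <<'E'
from h import *
a=env.read_camera("side")[:,:,::-1];print(env.sense()["ft_force"]);b=env.read_camera("scene")[:,:,::-1]
print(env.sense()["ft_force"])
f=lambda im,u,v:cv2.resize(im[v-30:v+30,u-30:u+30],(390,390),interpolation=cv2.INTER_CUBIC)
cv2.imwrite("pics/press5.png",np.hstack([f(a,217,168),f(b,424,190)]))
E
```

```text
time: 11.47
eef_pos: [0.4314, 0.3037, 0.0339]
eef_rot: [59.2, 90.0, 46.4]
ft_force: [2.1, 0.2, 2.5]
finger_gap: 0.0001
[ 0.9649015 -0.2772803  3.3553128]
[0.63121037 0.56602981 3.85533196]
```

View pics/press5.png

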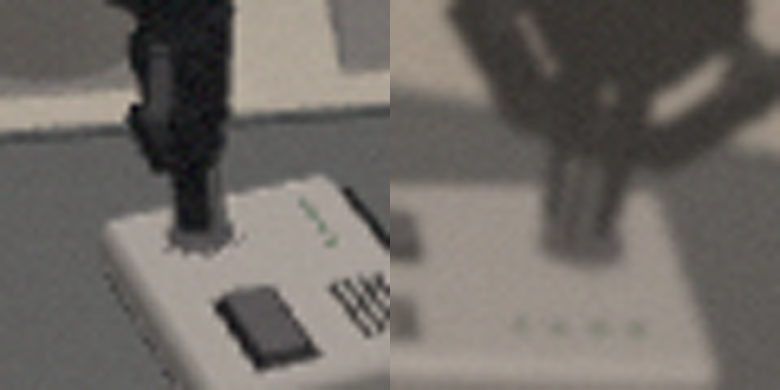

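```bash
python3 -m jog '[[0.001,0,0,0,-1],[0,0,0,0,-1],[0,0,0,0,-1],[0,0,0,0,-1],[0,0,0,0,-1],[0,0,0,0,-1],[0,0,0,0,-1],[0,0,0,0,-1]]'
```

```text
time: 12.23
eef_pos: [0.4314, 0.3037, 0.0329]
eef_rot: [39.6, 90.0, 26.8]
ft_force: [2.1, 0.6, 4.1]
finger_gap: -0.0003
```

```bash
python3 -m jog '[[-0.01,0,0,0,-1],[-0.025,0,0,0,-1],[-0.03,0,0,0,-1],[-0.025,0,0,0,-1],[0,-0.0058,0.023,0,-1],[0,-0.0058,0.023,0,-1],[0,-0.0058,0.023,0,-1],[0,-0.0058,0.023,0,-1]]'
python3 -m jog '[[0,-0.0058,0.023,0,-1],[0,-0.0058,0.023,0,-1],[0,-0.0058,0.023,0,-1],[0,-0.0058,0.023,0,-1],[0,-0.0058,0.023,0,-1],[0,-0.0058,0.023,0,-1],[0,-0.0058,0.023,0,-1],[0,-0.0058,0.023,0,-1]]'
cat >> h.py <<'E'
def shot(name,us,vs,uc,vc,w=30):
    a=env.read_camera("side")[:,:,::-1];b=env.read_camera("scene")[:,:,::-1]
    f=lambda im,u,v:cv2.resize(im[v-w:v+w,u-w:u+w],(390,390),interpolation=cv2.INTER_CUBIC)
    cv2.imwrite(f"pics/{name}.png",np.hstack([f(a,us,vs),f(b,uc,vc)]))
def P(n):
    c=env.calibration(n);return c["intrinsics"]@np.c_[cv2.Rodrigues(c["rvec"])[0],c["tvec"]]
def tri(a,b):
    X=cv2.triangulatePoints(P("scene"),P("side"),np.array(a,float),np.array(b,float)).ravel();return (X[:3]/X[3]).round(4)
E
python3 - <<'E'
from h import *
st((.684,.177,.034))
cv2.imwrite("pics/wrist3.png",env.read_camera("wrist")[:,:,::-1])
shot("r1",307,175,350,240,45)
E
```

```text
time: 12.9
eef_pos: [0.5164, 0.2599, 0.1236]
eef_rot: [-142.3, 90.0, -155.1]
ft_force: [0.5, -0.0, -0.5]
finger_gap: 0.0002
time: 13.57
eef_pos: [0.6854, 0.1738, 0.1233]
eef_rot: [-154.6, 89.9, -167.4]
ft_force: [-0.1, -1.0, -1.1]
finger_gap: 0.0001
t 13.57 p [0.6854 0.1738 0.1233] F [-0.14 -0.99 -1.09] gap 0.0001 q [-19.7  43.4   1.2  82.5  -1.   54.2  58.9]
R
 [[-1.100e-03  2.220e-01  9.751e-01]
 [-3.000e-04  9.751e-01 -2.220e-01]
 [-1.000e+00 -5.000e-04 -1.000e-03]]
(0.684, 0.177, 0.034) ->tool mm [89.3  2.9 -2. ]
```

View pics/wrist3.png

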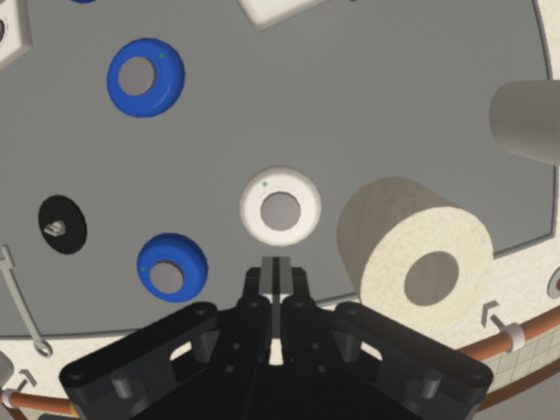

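View pics/r1.png

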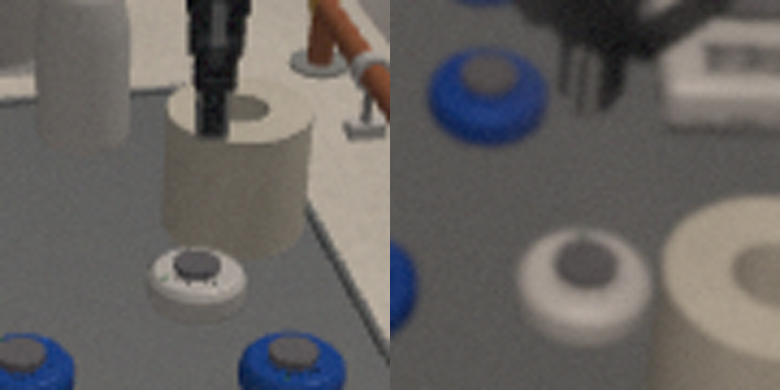

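```bash
python3 - <<'E'
from h import *
g=cv2.imread("pics/wrist3.png",0);c=g[185:237,252:308]
b=cv2.resize(c,None,fx=6,fy=6,interpolation=cv2.INTER_CUBIC)
m=cv2.threshold(b,0,255,cv2.THRESH_OTSU+1)[1]
_,L,s,ce=cv2.connectedComponentsWithStats(m);l=L[156,168];x,y=ce[l]
u=252+(x+.5)/6-.5;v=185+(y+.5)/6-.5
print(u,v,s[l]/6,wray(u,v,.034))
print("tip",tri((350,219.2),(310.9,160.5)))
print("key",tri((349.8,255.0),(307.2,190.3)))
c=env.calibration("wrist");R=cv2.Rodrigues(c["rvec"])[0];t=c["tvec"];print("cam",-R.T@t, "axes",R.round(3))
E
```

```text
279.9562145046262 210.54157407003936 [8.16666667e+00 5.83333333e+00 4.05000000e+01 4.03333333e+01
 7.64966667e+03] [0.68388698 0.17479936 0.034     ]
tip [0.6894 0.171  0.1339]
key [0.6847 0.1775 0.0324]
cam [0.6114977  0.18838924 0.27395374] axes [[ 0.224  0.974 -0.001]
 [ 0.93  -0.214  0.297]
 [ 0.29  -0.068 -0.955]]
```

```bash
python3 -m jog '[[0.014,0.0018,-0.0018,0,-1],[0.014,0,0,0,-1],[0.014,0,0,0,-1],[0.014,0,0,0,-1],[0.014,0,0,0,-1],[0.014,0,0,0,-1],[0.002,0,0,0,-1],[0,0,0,0,-1]]'
python3 - <<'E'
from h import *
st()
shot("r2",307,185,350,250,30)
E
```

```text
time: 14.38
eef_pos: [0.683, 0.1765, 0.0355]
eef_rot: [-147.9, 89.9, -160.8]
ft_force: [-0.4, -0.3, 0.4]
finger_gap: 0.0001
t 14.38 p [0.683  0.1765 0.0355] F [-0.45 -0.28  0.42] gap 0.0001 q [-19.8  49.4   0.8  84.9  -0.9  45.9  58.5]
R
 [[-1.90e-03  2.22e-01  9.75e-01]
 [-7.00e-04  9.75e-01 -2.22e-01]
 [-1.00e+00 -1.10e-03 -1.70e-03]]
```

View pics/r2.png

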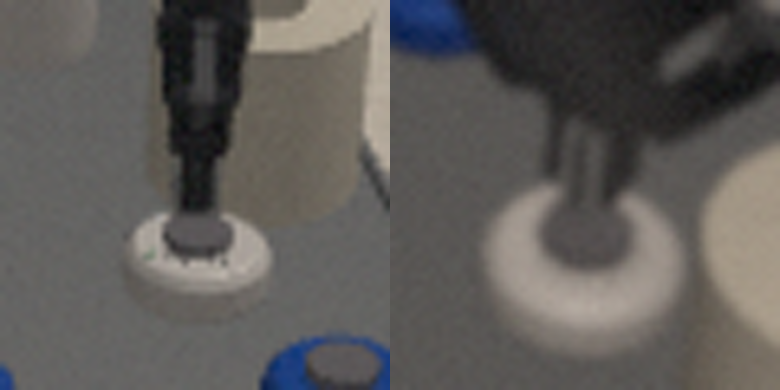

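```bash
python3 -m jog '[[0.003,-0.0005,0.0005,0,-1],[0.003,0,0,0,-1],[0.002,0,0,0,-1],[0.001,0,0,0,-1],[0,0,0,0,-1],[0.001,0,0,0,-1],[0,0,0,0,-1],[0,0,0,0,-1]]'
```

```text
time: 15.15
eef_pos: [0.6841, 0.1761, 0.0269]
eef_rot: [-77.5, 90.0, -90.3]
ft_force: [-0.6, 0.2, 0.3]
finger_gap: 0.0001
```

```bash
python3 -m jog '[[0.001,0,0,0,-1],[0,0,0,0,-1],[0,0,0,0,-1],[0,0,0,0,-1],[0,0,0,0,-1],[0,0,0,0,-1],[0,0,0,0,-1],[0,0,0,0,-1]]'
```

```text
time: 15.82
eef_pos: [0.684, 0.1762, 0.0259]
eef_rot: [-128.6, 90.0, -141.4]
ft_force: [0.8, -0.1, 0.1]
finger_gap: -0.0001
```

```bash
python3 -m jog '[[0.001,0,0,0,-1],[0,0,0,0,-1],[0,0,0,0,-1],[0.001,0,0,0,-1],[0,0,0,0,-1],[0,0,0,0,-1],[0,0,0,0,-1],[0,0,0,0,-1]]'
```

```text
time: 16.48
eef_pos: [0.6841, 0.1762, 0.024]
eef_rot: [18.7, 90.0, 5.9]
ft_force: [-0.2, 0.6, 2.6]
finger_gap: -0.0001
```

```bash
python3 -m jog '[[0.001,0,0,0,-1],[0,0,0,0,-1],[0,0,0,0,-1],[0,0,0,0,-1],[0,0,0,0,-1],[0,0,0,0,-1],[0,0,0,0,-1],[0,0,0,0,-1]]'
```

```text
time: 17.15
eef_pos: [0.6841, 0.1762, 0.0229]
eef_rot: [29.0, 90.0, 16.2]
ft_force: [0.9, 0.5, 2.8]
finger_gap: -0.0004
```

```bash
python3 -m jog '[[0.001,0,0,0,-1],[0,0,0,0,-1],[0,0,0,0,-1],[0,0,0,0,-1],[0,0,0,0,-1],[0,0,0,0,-1],[0,0,0,0,-1],[0,0,0,0,-1]]'
```

```text
time: 17.82
eef_pos: [0.6841, 0.1761, 0.0219]
eef_rot: [12.0, 90.0, -0.9]
ft_force: [1.3, 1.2, 2.9]
finger_gap: 0.0
```

```bash
python3 -m jog '[[0.001,0,0,0,-1],[0,0,0,0,-1],[0,0,0,0,-1],[0,0,0,0,-1],[0,0,0,0,-1],[0,0,0,0,-1],[0,0,0,0,-1],[0,0,0,0,-1]]'
```

```text
time: 18.48
eef_pos: [0.6841, 0.1761, 0.0209]
eef_rot: [3.0, 90.0, -9.9]
ft_force: [0.9, 0.3, 3.6]
finger_gap: 0.0002
```

```bash
python3 -m jog '[[-0.01,0,0,0,-1],[-0.025,0,0,0,-1],[-0.035,0,0,0,-1],[-0.03,0,0,0,-1],[0,-0.0237,-0.01546,0,-1],[0,-0.0237,-0.01546,0,-1],[0,-0.0237,-0.01546,0,-1],[0,-0.0237,-0.01546,0,-1]]'
python3 - <<'E'
from h import *
shot("r3",307,185,350,250,30)
E
python3 -m jog '[[0,-0.0237,-0.01546,0,-1],[0,-0.0237,-0.01546,0,-1],[0,-0.0237,-0.01546,0,-1],[0,-0.0237,-0.01546,0,-1],[0,-0.0237,-0.01546,0,-1],[0,-0.0237,-0.01546,0,-1],[0,-0.0237,-0.01546,0,-1],[0,-0.0237,-0.01546,0,-1]]'
python3 - <<'E'
from h import *
st((.44,-.06,.034))
cv2.imwrite("pics/wrist4.png",env.read_camera("wrist")[:,:,::-1])
shot("s1",229,240,285,165,45)
E
```

```text
time: 19.15
eef_pos: [0.6011, 0.0966, 0.1213]
eef_rot: [-151.5, 90.0, -164.3]
ft_force: [0.5, -0.6, 0.7]
finger_gap: 0.0
time: 19.92
eef_pos: [0.4389, -0.0606, 0.1212]
eef_rot: [-173.9, 90.0, 173.3]
ft_force: [0.0, -0.6, -0.4]
finger_gap: -0.0001
t 19.92 p [ 0.4389 -0.0606  0.1212] F [ 0.   -0.59 -0.42] gap -0.0001 q [-1.000e-01  2.300e+01  4.000e-01  1.235e+02 -3.000e-01  3.360e+01
  7.770e+01]
R
 [[-3.000e-04  2.216e-01  9.751e-01]
 [ 0.000e+00  9.751e-01 -2.216e-01]
 [-1.000e+00 -0.000e+00 -4.000e-04]]
(0.44, -0.06, 0.034) ->tool mm [87.2  0.8  1. ]
```

View pics/r3.png

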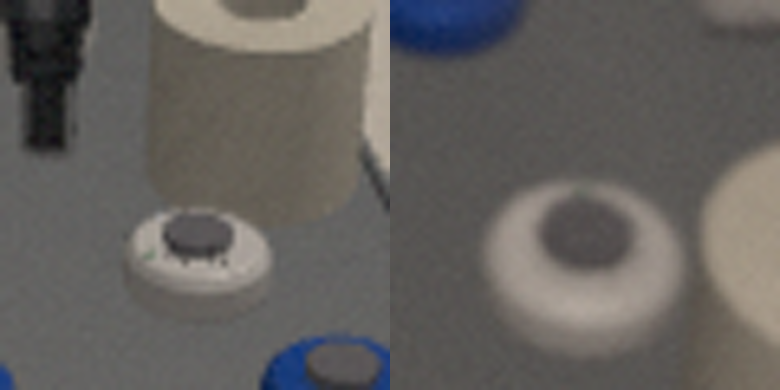

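View pics/wrist4.png

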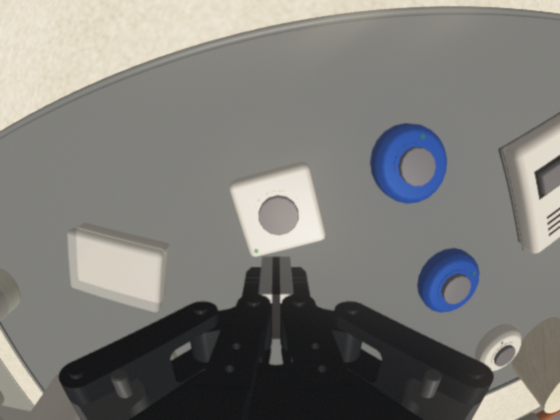

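View pics/s1.png

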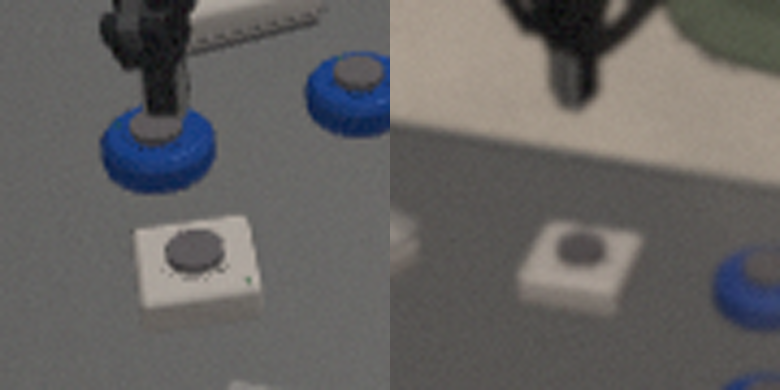

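```bash
python3 - <<'E'
from h import *
g=cv2.imread("pics/wrist4.png",0);c=g[190:240,252:305]
b=cv2.resize(c,None,fx=6,fy=6,interpolation=cv2.INTER_CUBIC)
m=cv2.threshold(b,0,255,cv2.THRESH_OTSU+1)[1]
_,L,s,ce=cv2.connectedComponentsWithStats(m);l=L[150,160];x,y=ce[l]
u=252+(x+.5)/6-.5;v=190+(y+.5)/6-.5
p=wray(u,v,.034);print(u,v,s[l]/6,p);st(tuple(p))
E
```

```text
278.0446254767022 214.56418202606574 [6.16666667e+00 4.83333333e+00 4.06666667e+01 4.05000000e+01
 7.67716667e+03] [ 0.43975636 -0.06129678  0.034     ]
t 20.07 p [ 0.4389 -0.0612  0.1214] F [1.62 0.38 0.11] gap 0.0002 q [-1.000e-01  2.300e+01  4.000e-01  1.235e+02 -3.000e-01  3.360e+01
  7.760e+01]
R
 [[-7.000e-04  2.243e-01  9.745e-01]
 [-2.000e-04  9.745e-01 -2.243e-01]
 [-1.000e+00 -4.000e-04 -6.000e-04]]
(np.float64(0.4397563605318786), np.float64(-0.06129677739793976), np.float64(0.03400000000000003)) ->tool mm [87.4  0.1  0.9]
```

Well centred. I'll descend to about 0.035 and look.

```bash
python3 -m jog '[[0.014,0,0.001,0,-1],[0.014,0,0,0,-1],[0.014,0,0,0,-1],[0.014,0,0,0,-1],[0.014,0,0,0,-1],[0.014,0,0,0,-1],[0.002,0,0,0,-1],[0,0,0,0,-1]]'
python3 - <<'E'
from h import *
st()
shot("s2",229,245,285,170,30)
E
```

```text
time: 20.73
eef_pos: [0.441, -0.0596, 0.0345]
eef_rot: [-175.4, 89.9, 171.8]
ft_force: [0.3, 0.3, 0.1]
finger_gap: 0.0002
t 20.73 p [ 0.441  -0.0596  0.0345] F [0.31 0.33 0.07] gap 0.0002 q [ 1.000e-01  3.320e+01  0.000e+00  1.257e+02 -1.000e-01  2.110e+01
  7.730e+01]
R
 [[-1.500e-03  2.211e-01  9.752e-01]
 [ 2.000e-04  9.752e-01 -2.211e-01]
 [-1.000e+00 -1.000e-04 -1.500e-03]]
```

View pics/s2.png

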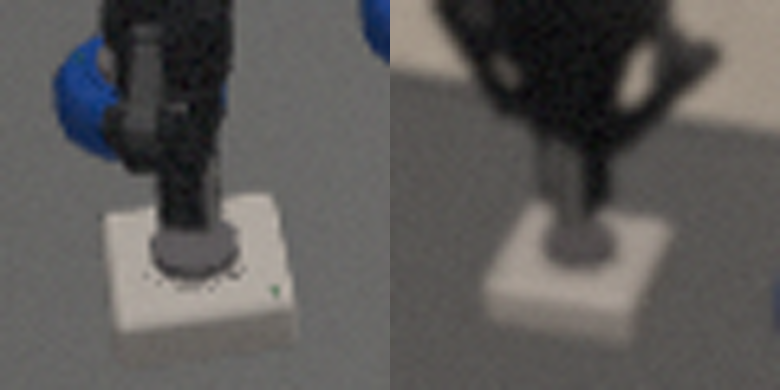

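```bash
python3 -m jog '[[0.003,-0.001,0,0,-1],[0.003,0,0,0,-1],[0.001,0,0,0,-1],[0.001,0,0,0,-1],[0,0,0,0,-1],[0.001,0,0,0,-1],[0,0,0,0,-1],[0,0,0,0,-1]]'
```

```text
time: 21.5
eef_pos: [0.4408, -0.0612, 0.0259]
eef_rot: [-28.3, 90.0, -41.1]
ft_force: [-0.1, 0.5, -0.6]
finger_gap: 0.0001
```

```bash
python3 -m jog '[[0.001,0,0,0,-1],[0,0,0,0,-1],[0,0,0,0,-1],[0.001,0,0,0,-1],[0,0,0,0,-1],[0,0,0,0,-1],[0,0,0,0,-1],[0,0,0,0,-1]]'
```

```text
time: 22.17
eef_pos: [0.4408, -0.0612, 0.0239]
eef_rot: [3.2, 90.0, -9.7]
ft_force: [-0.4, 0.3, 2.1]
finger_gap: 0.0002
```

```bash
python3 -m jog '[[0.001,0,0,0,-1],[0,0,0,0,-1],[0,0,0,0,-1],[0,0,0,0,-1],[0,0,0,0,-1],[0,0,0,0,-1],[0,0,0,0,-1],[0,0,0,0,-1]]'
```

```text
time: 22.83
eef_pos: [0.4408, -0.0612, 0.0229]
eef_rot: [-10.0, 90.0, -22.8]
ft_force: [1.0, 0.2, 3.0]
finger_gap: 0.0003
```

```bash
python3 -m jog '[[0.001,0,0,0,-1],[0,0,0,0,-1],[0,0,0,0,-1],[0.001,0,0,0,-1],[0,0,0,0,-1],[0,0,0,0,-1],[0,0,0,0,-1],[0,0,0,0,-1]]'
```

```text
time: 23.5
eef_pos: [0.4408, -0.0612, 0.0209]
eef_rot: [-26.3, 90.0, -39.2]
ft_force: [0.4, -0.0, 3.9]
finger_gap: -0.0001
```

```bash
python3 -m jog '[[-0.01,0,0,0,-1],[-0.025,0,0,0,-1],[-0.035,0,0,0,-1],[-0.03,0,0,0,-1],[0,0.0295,-0.0075,0,-1],[0,0.0295,-0.0075,0,-1],[0,0.0295,-0.0075,0,-1],[0,0.0295,-0.0075,0,-1]]'
python3 -m jog '[[0,0.0295,-0.0075,0,-1],[0,0.0295,-0.0075,0,-1],[0,0.0295,-0.0075,0,-1],[0,0.0295,-0.0075,0,-1],[0,0.0295,-0.0075,0,-1],[0,0.0295,-0.0075,0,-1],[0,0.0295,-0.0075,0,-1],[0,0.0295,-0.0075,0,-1]]'
python3 - <<'E'
from h import *
shot("s3",229,245,285,170,30)
st((.4314,.3037,.047))
E
```

```text
time: 24.17
eef_pos: [0.4373, 0.0617, 0.1217]
eef_rot: [37.3, 90.0, 24.5]
ft_force: [0.2, -0.7, -0.6]
finger_gap: 0.0001
time: 24.83
eef_pos: [0.4309, 0.3053, 0.1215]
eef_rot: [-123.2, 90.0, -136.0]
ft_force: [0.7, -0.1, -0.1]
finger_gap: 0.0002
t 24.93 p [0.4303 0.3088 0.1214] F [ 0.76 -0.25  0.47] gap -0.0001 q [-41.5  29.2  -0.7 111.3   0.4  39.4  35.1]
R
 [[-2.000e-04  2.168e-01  9.762e-01]
 [ 2.000e-03  9.762e-01 -2.168e-01]
 [-1.000e+00  1.900e-03 -7.000e-04]]
(0.4314, 0.3037, 0.047) ->tool mm [74.4 -4.9  2.2]
```

View pics/s3.png

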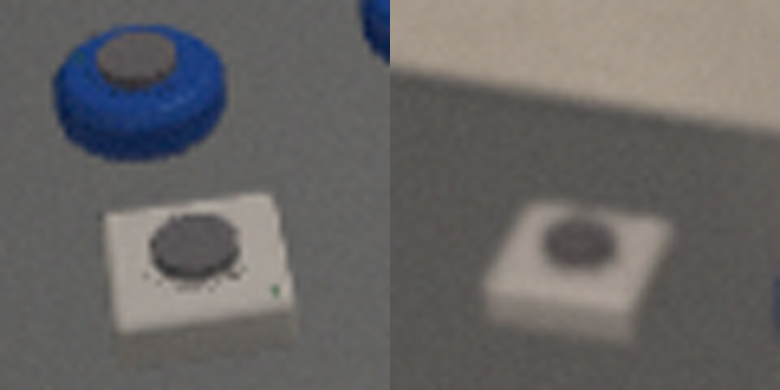

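```bash
python3 -m jog '[[0,0,0,0,-1],[0.014,0,0,0,-1],[0.014,0,0,0,-1],[0.014,0,0,0,-1],[0.014,0,0,0,-1],[0.014,0,0,0,-1],[0.008,0,0,0,-1],[0,0,0,0,-1]]'
python3 - <<'E'
from h import *
st((.4312,.304,.0395))
E
```

```text
time: 25.6
eef_pos: [0.4311, 0.3024, 0.0419]
eef_rot: [-120.3, 89.8, -133.1]
ft_force: [0.1, -0.9, 0.2]
finger_gap: -0.0
t 25.6 p [0.4311 0.3024 0.0419] F [ 0.15 -0.86  0.22] gap -0.0 q [-41.   36.8  -0.6 113.7   0.8  29.6  34.9]
R
 [[-0.0018  0.223   0.9748]
 [-0.0019  0.9748 -0.223 ]
 [-1.     -0.0023 -0.0013]]
(0.4312, 0.304, 0.0395) ->tool mm [ 2.4  1.6 -0.3]
```

```bash
python3 -m jog '[[0.001,0,0,0,-1],[0.001,0,0,0,-1],[0,0,0,0,-1],[0.001,0,0,0,-1],[0,0,0,0,-1],[0,0,0,0,-1],[0,0,0,0,-1],[0,0,0,0,-1]]'
python3 - <<'E'
from h import *
st((.4312,.304,.0395))
shot("l2",217,168,424,190,30)
E
```

```text
time: 26.27
eef_pos: [0.4316, 0.304, 0.04]
eef_rot: [-11.8, 90.0, -24.6]
ft_force: [-0.8, -1.0, 0.5]
finger_gap: -0.0001
t 26.27 p [0.4316 0.304  0.04  ] F [-0.77 -0.97  0.45] gap -0.0001 q [-41.1  37.   -0.7 113.7   0.8  29.3  34.8]
R
 [[ 0.      0.2219  0.9751]
 [-0.      0.9751 -0.2219]
 [-1.     -0.      0.    ]]
(0.4312, 0.304, 0.0395) ->tool mm [ 0.5 -0.1 -0.4]
```

View pics/l2.png

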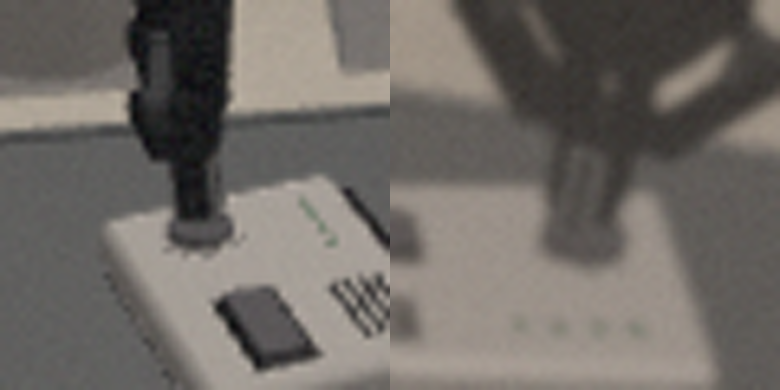

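Centred over the key, which is still up. Pressing now.

```bash
python3 -m jog '[[0.001,0,0,0,-1],[0.001,0,0,0,-1],[0.001,0,0,0,-1],[0,0,0,0,-1],[0.001,0,0,0,-1],[0,0,0,0,-1],[0,0,0,0,-1],[0,0,0,0,-1]]'
```

```text
time: 27.03
eef_pos: [0.4316, 0.304, 0.0359]
eef_rot: [71.1, 90.0, 58.3]
ft_force: [0.0, 0.1, 2.5]
finger_gap: 0.0001
```

```bash
python3 -m jog '[[0.001,0,0,0,-1],[0,0,0,0,-1],[0,0,0,0,-1],[0.001,0,0,0,-1],[0,0,0,0,-1],[0,0,0,0,-1],[0,0,0,0,-1],[0,0,0,0,-1]]'
```

```text
time: 27.7
eef_pos: [0.4316, 0.304, 0.0339]
eef_rot: [-107.8, 90.0, -120.6]
ft_force: [-0.1, -0.2, 3.3]
finger_gap: -0.0004
```

```bash
python3 -m jog '[[0.001,0,0,0,-1],[0,0,0,0,-1],[0,0,0,0,-1],[0,0,0,0,-1],[0,0,0,0,-1],[0,0,0,0,-1],[0,0,0,0,-1],[0,0,0,0,-1]]'
```

```text
time: 28.37
eef_pos: [0.4317, 0.304, 0.0329]
eef_rot: [39.2, 90.0, 26.3]
ft_force: [-0.2, -0.1, 4.5]
finger_gap: -0.0003
```

Registered at 4.5 N. Lifting clear and checking.

```bash
python3 -m jog '[[-0.01,0,0,0,-1],[-0.025,0,0,0,-1],[-0.03,0,0,0,-1],[-0.03,0,0,0,-1],[-0.03,0,0,0,-1],[0,0,0,0,-1],[0,0,0,0,-1],[0,0,0,0,-1]]'
python3 - <<'E'
from h import *
st()
b=env.read_camera("scene")[:,:,::-1];a=env.read_camera("side")[:,:,::-1];cv2.imwrite("pics/fin_side.png",a)
f=lambda im,u,v,w=20:cv2.resize(im[v-w:v+w,u-w:u+w],(260,260),interpolation=cv2.INTER_CUBIC)
cv2.imwrite("pics/fin.png",np.vstack([np.hstack([f(b,*q) for q in((424,197),(349,260),(285,180))]),np.hstack([f(a,*q) for q in((218,174),(308,194),(229,254))])]))
for n,im in(("scene",b),("side",a)):
    o=cv2.imread(f"pics/{n}0.png");d=cv2.absdiff(o,np.ascontiguousarray(im)).max(2)
    m=(cv2.blur(d,(3,3))>25).astype(np.uint8);_,_,s,_=cv2.connectedComponentsWithStats(m);print(n,s[1:][s[1:,4]>8])
E
```

```text
time: 29.03
eef_pos: [0.4313, 0.3038, 0.158]
eef_rot: [-128.4, 90.0, -141.2]
ft_force: [-0.3, 0.1, -0.6]
finger_gap: 0.0001
t 29.03 p [0.4313 0.3038 0.158 ] F [-0.29  0.05 -0.59] gap 0.0001 q [-41.3  25.9  -0.5 110.    0.3  44.1  35.3]
R
 [[-2.000e-04  2.219e-01  9.751e-01]
 [-1.000e-04  9.751e-01 -2.219e-01]
 [-1.000e+00 -2.000e-04 -1.000e-04]]
scene [[ 315    0   16   29  213]
 [ 344    0   21   15   79]
 [ 370    0   19   36  263]
 [ 410    0  101  155 7739]
 [ 332    5   29   48  777]
 [ 319   39    7    9   20]
 [ 372   39   12   30  167]
 [ 547   41   13   44  319]
 [ 362   49    3   10   20]]
side [[   4    0   12    5   29]
 [   0    0   57  195 2813]
 [  81    0   46   87 2288]
 [ 156    0   77  137 4848]
 [   0  160   22   27  295]]
```

View pics/fin.png

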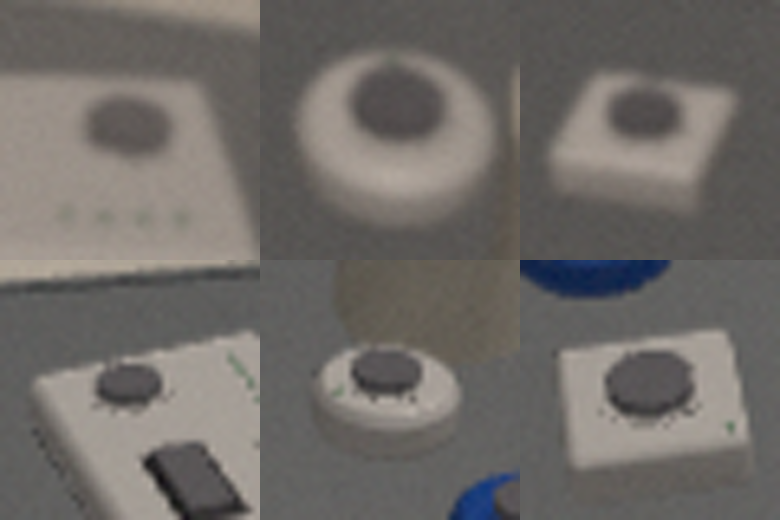

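View pics/fin_side.png

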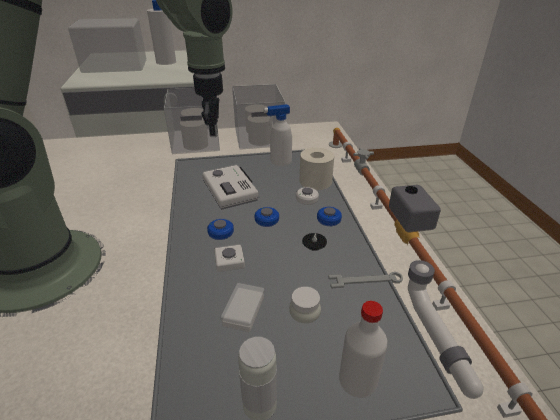

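All the keys are up, and the only changes from the first pictures are the arm itself. Handing in.

```bash
python3 -c "
from cell import env
print(env.close_job())"
```

```text
the job is handed in; nothing more can be done
None
```

I pressed the keys in the order asked: hub learn key, round sensor, square sensor, hub learn key again. The job is handed in at about 29 s of the 64 s. No verdict came back and no camera shows the pairing state, so I judge that each press registered from its force and depth.

| Press | Peak force | Approximate travel |
|---|---|---|
| Learn key, opening | 4.1 N | 4.4 mm |
| Round sensor | 3.6 N | 4.4 mm |
| Square sensor | 3.9 N | 4.4 mm |
| Learn key, closing | 4.5 N | 4.4 mm |

All four are past the 2.7 N and 2.5 mm that register a press. Force readings carry about 1 N of noise.

**Last checks:** all three pressed keys had sprung back up. Compared with the first pictures, only the arm had changed in the scene and side views: sensors, silence key and bystanders look unmoved. The gripper ended well clear of everything.

**Disagreement:** the shut fingertips met the keys about 31 mm lower by TCP height than the stated 22 mm tip distance implies. Two cameras agreed that the tips sat higher than that figure. I went by the pictures and the force instead, and the same offset held at all three keys. I did not find the cause.

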